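# Set out a row of teapots on the display riser in reverse order

## Task

Move the four clay teapots from their coasters on the wooden ware board to the white display riser, one on the middle of each blue pad, upright and in reverse order: customers look from the other side, so the pot that stood at the left end of the board goes to the right end of the riser, the second from the left becomes the second from the right, and so on. Set each pot down without dropping it or tipping it over, leave the coasters where they are, and let go of everything at the end.

Things in the scene. Friction and masses are not known exactly. Their poses are not given: they have to be found in the camera images.
- red_pot_mid (a point): Small brick-red clay teapot, lid fixed on, loose, 0.1 to 0.2 kg, 60 mm high; all four alike. Point: on its axis, half-way up, 30 mm above its flat foot (42 mm across). Round body 54 mm across, wall upright from 16 to 35 mm above the foot: grip there, closing along y. Spout towards +x, loop handle towards -x, each reaching 48 mm from the axis (clear of the fingers); z up. Knob on top 14 mm across.
- yellow_pot_mid (a point): Small mustard-yellow clay teapot, lid fixed on, loose, 0.1 to 0.2 kg, 60 mm high; all four alike. Point: on its axis, half-way up, 30 mm above its flat foot (42 mm across). Round body 54 mm across, wall upright from 16 to 35 mm above the foot: grip there, closing along y. Spout towards +x, loop handle towards -x, each reaching 48 mm from the axis (clear of the fingers); z up. Knob on top 14 mm across.
- black_pot_mid (a point): Small charcoal-black clay teapot, lid fixed on, loose, 0.1 to 0.2 kg, 60 mm high; all four alike. Point: on its axis, half-way up, 30 mm above its flat foot (42 mm across). Round body 54 mm across, wall upright from 16 to 35 mm above the foot: grip there, closing along y. Spout towards +x, loop handle towards -x, each reaching 48 mm from the axis (clear of the fingers); z up. Knob on top 14 mm across.
- green_pot_mid (a point): Small dull-green clay teapot, lid fixed on, loose, 0.1 to 0.2 kg, 60 mm high; all four alike. Point: on its axis, half-way up, 30 mm above its flat foot (42 mm across). Round body 54 mm across, wall upright from 16 to 35 mm above the foot: grip there, closing along y. Spout towards +x, loop handle towards -x, each reaching 48 mm from the axis (clear of the fingers); z up. Knob on top 14 mm across.
- red_coaster: Fixed round brick-red coaster, 72 mm across, 8 mm thick, lying on the ware board; the red pot stands on it at the start (within 3 mm of its centre) and it stays behind. Origin: centre of its underside.
- yellow_coaster: Fixed round mustard-yellow coaster, 72 mm across, 8 mm thick, lying on the ware board; the yellow pot stands on it at the start (within 3 mm of its centre) and it stays behind. Origin: centre of its underside.
- black_coaster: Fixed round charcoal-black coaster, 72 mm across, 8 mm thick, lying on the ware board; the black pot stands on it at the start (within 3 mm of its centre) and it stays behind. Origin: centre of its underside.
- green_coaster: Fixed round dull-green coaster, 72 mm across, 8 mm thick, lying on the ware board; the green pot stands on it at the start (within 3 mm of its centre) and it stays behind. Origin: centre of its underside.
- ware_board: Fixed light-wood board the pots start on, 100 mm deep (x), 440 long (y), top 18 mm above the table. Origin: centre of its underside, at table height. Coasters stand on it in a row at y = -162, -54, 54, 162 mm, x = 0, in an order that varies. +y is its left end seen from the robot; x points away from the robot, give or take 0.12 rad.
- riser: Fixed white steel display riser the pots go to, nearer or farther than the board, 100 mm deep (x), 440 long (y). Origin: centre of its underside, at table height. Four round blue pads, 68 mm across, tops 43 mm above the table, in a row at y = -162, -54, 54, 162 mm, x = 0. +y is its left end seen from the robot; x points away from the robot, give or take 0.12 rad.
Not all that is in view belongs to the job. Leave any pink or purple look-alike of the part that bears yellow_pot_mid alone.

How it is judged (in metres and radians):
At the end, for the whole second after the job is handed in: Each pot stands upright (within 0.1 rad) with its foot on a pad (height within 5 mm), within 13 mm along x and y of the centre of the pad that mirrors its coaster's place in the row (coaster at board y: pad at riser -y), and at rest (((y of red_coaster in the frame of ware_board between 0.142 and 0.182 m and y of red_pot_mid in the frame of riser between -0.175 and -0.149 m) or (y of red_coaster in the frame of ware_board between 0.034 and 0.074 m and y of red_pot_mid in the frame of riser between -0.067 and -0.041 m) or (y of red_coaster in the frame of ware_board between -0.074 and -0.034 m and y of red_pot_mid in the frame of riser between 0.041 and 0.067 m) or (y of red_coaster in the frame of ware_board between -0.182 and -0.142 m and y of red_pot_mid in the frame of riser between 0.149 and 0.175 m)) and x of red_pot_mid in the frame of riser between -0.013 and 0.013 m and z of red_pot_mid in the frame of riser between 0.068 and 0.078 m and angle between each of red_pot_mid, yellow_pot_mid, black_pot_mid, green_pot_mid's own z axis and vertical below 0.1 rad and linear speed of each of red_pot, yellow_pot, black_pot, green_pot below 0.02 m/s and angular speed of each of red_pot, yellow_pot, black_pot, green_pot below 0.2 rad/s and ((y of yellow_coaster in the frame of ware_board between 0.142 and 0.182 m and y of yellow_pot_mid in the frame of riser between -0.175 and -0.149 m) or (y of yellow_coaster in the frame of ware_board between 0.034 and 0.074 m and y of yellow_pot_mid in the frame of riser between -0.067 and -0.041 m) or (y of yellow_coaster in the frame of ware_board between -0.074 and -0.034 m and y of yellow_pot_mid in the frame of riser between 0.041 and 0.067 m) or (y of yellow_coaster in the frame of ware_board between -0.182 and -0.142 m and y of yellow_pot_mid in the frame of riser between 0.149 and 0.175 m)) and x of yellow_pot_mid in the frame of riser between -0.013 and 0.013 m and z of yellow_pot_mid in the frame of riser between 0.068 and 0.078 m and ((y of black_coaster in the frame of ware_board between 0.142 and 0.182 m and y of black_pot_mid in the frame of riser between -0.175 and -0.149 m) or (y of black_coaster in the frame of ware_board between 0.034 and 0.074 m and y of black_pot_mid in the frame of riser between -0.067 and -0.041 m) or (y of black_coaster in the frame of ware_board between -0.074 and -0.034 m and y of black_pot_mid in the frame of riser between 0.041 and 0.067 m) or (y of black_coaster in the frame of ware_board between -0.182 and -0.142 m and y of black_pot_mid in the frame of riser between 0.149 and 0.175 m)) and x of black_pot_mid in the frame of riser between -0.013 and 0.013 m and z of black_pot_mid in the frame of riser between 0.068 and 0.078 m and ((y of green_coaster in the frame of ware_board between 0.142 and 0.182 m and y of green_pot_mid in the frame of riser between -0.175 and -0.149 m) or (y of green_coaster in the frame of ware_board between 0.034 and 0.074 m and y of green_pot_mid in the frame of riser between -0.067 and -0.041 m) or (y of green_coaster in the frame of ware_board between -0.074 and -0.034 m and y of green_pot_mid in the frame of riser between 0.041 and 0.067 m) or (y of green_coaster in the frame of ware_board between -0.182 and -0.142 m and y of green_pot_mid in the frame of riser between 0.149 and 0.175 m)) and x of green_pot_mid in the frame of riser between -0.013 and 0.013 m and z of green_pot_mid in the frame of riser between 0.068 and 0.078 m); the robot touches nothing.
It fails at once if a pot is tipped over (more than 40 degrees) (angle between any of red_pot_mid, yellow_pot_mid, black_pot_mid, green_pot_mid's own z axis and vertical above 0.7 rad).
It fails at once if a pot is dropped or flung (faster than 0.6 m/s with no finger touching it) ((linear speed of red_pot above 0.6 m/s and contact force between the fingers and red_pot below 0.01 N) or (linear speed of yellow_pot above 0.6 m/s and contact force between the fingers and yellow_pot below 0.01 N) or (linear speed of black_pot above 0.6 m/s and contact force between the fingers and black_pot below 0.01 N) or (linear speed of green_pot above 0.6 m/s and contact force between the fingers and green_pot below 0.01 N)).
It also fails if it takes over 99 s, if anything falls off the work surface, if the arm or the gripper's body presses on something with over 40 N, if the wrist force passes 120 N, or if a joint passes its speed limit or range.

## Robot

A 6-joint arm with a two-finger parallel gripper is mounted at the origin on the work surface. World frame = base frame: x ahead of the robot, y to its left, z up, the work surface at z = 0. Lengths are in m, angles in degrees, forces in N, time in s.
With the tool pointing down it reaches from about 0.325 to 0.775 m from the base axis. Payload 5.5 kg.
Tool frame: the origin (TCP) lies midway between the tips of the shut fingers; the grasp point (between the pads) lies grip_point_offset behind it (grip_point_offset is the distance from the TCP to the grasp point, in m); z points along the fingers, y is the direction in which the jaws open and shut (so a half turn about z gives the same grasp; the last joint's range is limited). The gripper opens to 85 mm and grips with 20 to 120 N. Pads are 22 mm wide; open, the fingers measure 114 mm over their backs; the gripper's body (76 mm by 85 mm) begins 54 mm behind the grasp point. The pads swing forward as they close: fully open they stand 13 mm farther back than shut.
Start: joints at [-67.706, 5.22, 70.514, -0, 104.267, -3.249], TCP at [0.259, -0.541, 0.231] pointing down, gripper open.
Joint ranges: [-164.24, 164.24], [-49.07, 125.15], [9.68, 141.18], [-86.29, 266.29], [3.28, 154.24], [-151.56, 151.56]. Speed limits (degrees/s): [147.25, 147.25, 172.46, 180, 180, 180].

## Interface

Orientations are given as a 3x3 rotation matrix whose columns are the frame's x, y, z axes.
In Python, from workcell import * gives the robot as it stands. The module is installed in compiled form; this text tells all that it offers.
- The arm moves only by the shell command python3 -m handwheel 'ROWS' [FORCE]. ROWS is a JSON object of lists of equal length, an entry for each row: "hand": the finger opening in m, from 0 to 0.0854; "offset": the shift along the tool's x, y, z in m, a list of three; "rotation": the turn, a rotation vector about the tool's x, y, z in degrees, a list of three. A call has 1 to 5 rows; each row is the pose to reach, as a shift and turn from the pose measured when the call began, along the tool's axes at that moment; what a row does not reach only later rows make up. A row lasts 1/10 s, in which the tool goes at most 50 mm and 8.59 degrees, less where a joint would pass 70% of its speed; a pose out of reach is approached as far as the arm can. A call with a gripper value outside its range is refused whole. The fingers move at their own pace and stop on an object; FORCE is the grip in N (left out, the last holds). Time passes only in rows, so rows that repeat a pose let the fingers close. It gives the time, the measured TCP pose, the force and the opening at its end, in the units of the state.
- state(): the state, without advancing time (a new reading comes with each control period).
- grab_frame(name): name is "side" or "top" or "wrist"; returns a dict with "img" (420x560x3 uint8, red, green, blue), "camera_matrix" (3x3 intrinsics, pixels), "distortion" ([k1, k2, p1, p2, k3] as OpenCV has them; the pictures are not rectified), "rvec" (rotation vector, rad) and "tvec" (3), from world to camera coordinates, as OpenCV has them. Camera axes: x right, y down, z forward; pixel columns grow to the right and rows downward; lengths in m; the calibration is good to about 2 mm. A picture is of the moment at which its call begins. There is no depth.
- finish_job(): hands the job in, once; it reports no verdict.
The state is a dict: "clock": time; "joint_pos": joint angles; "qvel": joint speeds; "joint_torque": joint torques, N m; "eef_pos": TCP position; "orientation": TCP orientation; "force": force on the tool from outside, world axes, zero at the start; "moment": the same for the moment, N m; "gripper_width": finger opening in m.
Only numpy, scipy, OpenCV 4.12 (cv2) and the standard library are available. Lean on these libraries where they do the work, as an engineer would, in place of code of your own. Each camera call takes 0.05 s, during which the arm holds its last target.

## Working session

There is one attempt and no reset: what is moved stays moved. The work goes in short steps, Python scripts to look and compute and a shell command to move; the robot and the scene stay as the last step left them, time stands still between calls to the robot, and variables do not carry over. Pictures are saved under pics/ and viewed, and the job is handed in when it is done.

```bash
mkdir -p pics
python3 - <<'E'
from workcell import *
import cv2
s=state();print(s)
try: print(grip_point_offset)
except Exception as e: print(e)
for n in ["top","side","wrist"]:
    f=grab_frame(n);cv2.imwrite(f"pics/{n}0.png",f["img"][:,:,::-1])
    if n!="wrist":print(n,f["camera_matrix"],f["distortion"],f["rvec"],f["tvec"])
E
```

```text
{'clock': 0.0, 'joint_pos': array([-6.77077094e+01,  5.26358430e+00,  7.05795716e+01,  1.23082572e-03,
        1.04266898e+02, -3.24936142e+00]), 'qvel': array([-0.05309112, -0.01878948, -0.10786906, -0.00104291,  0.0157119 ,
        0.02932338]), 'joint_torque': array([-1.65408428e-04, -4.58727622e+01, -4.18025851e+01, -1.40517327e-04,
        1.14802361e-02, -1.15699672e-05]), 'eef_pos': array([ 0.25859589, -0.54111365,  0.23016864]), 'orientation': array([[ 9.02269851e-01,  4.31171210e-01, -7.09360798e-04],
       [ 4.31171774e-01, -9.02268095e-01,  1.78514793e-03],
       [ 1.29670777e-04, -1.91654151e-03, -9.99998155e-01]]), 'force': array([ 0.46191672, -0.04827578,  0.02687103]), 'moment': array([-0.0311974 ,  0.0152674 ,  0.00885851]), 'gripper_width': 0.08538539219954412}
0.0187
top [[461.0980773    0.         282.72706781]
 [  0.         461.0980773  211.05943132]
 [  0.           0.           1.        ]] [-0.06079918  0.          0.          0.          0.        ] [ 2.09212529 -2.15202067  0.15367571] [0.07030482 0.60302136 0.85319339]
side [[518.67880818   0.         285.25712633]
 [  0.         518.67880818 211.08804341]
 [  0.           0.           1.        ]] [-0.13220717  0.          0.          0.          0.        ] [ 0.33159536 -2.65269063  1.41648659] [0.60140073 0.12537747 1.06648762]
```

View pics/top0.png

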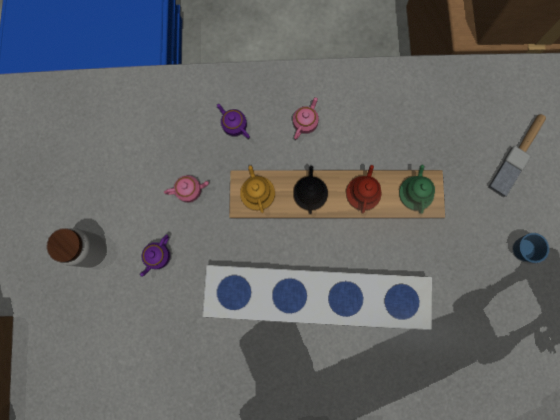

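View pics/side0.png

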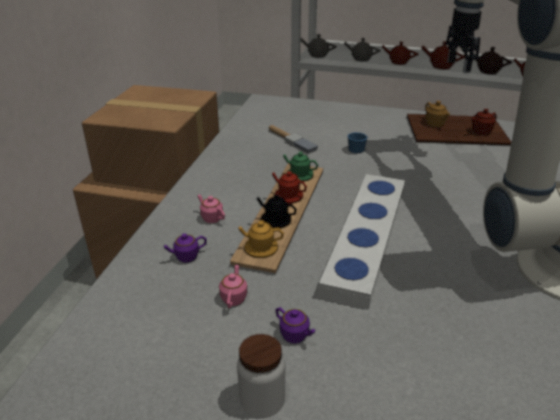

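View pics/wrist0.png

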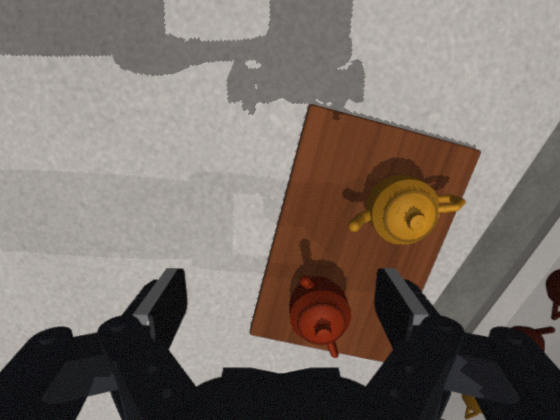

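The top view shows the board order from left to right: yellow (257,192), black (311,193), red (364,192), green (420,192). The riser pads are nearer the robot, at (234,292), (290,295), (346,298) and (402,301). The pink and purple pots, and the dark tray with two more pots in the side and wrist views, are decoys. Next I'll measure positions.

```bash
cat > h.py <<'E'
from workcell import *
import cv2, numpy as np
def ray(f,px,z):
    R=cv2.Rodrigues(np.array(f["rvec"],float))[0];t=np.array(f["tvec"],float).ravel()
    u=cv2.undistortPoints(np.array(px,float).reshape(-1,1,2),np.array(f["camera_matrix"]),np.array(f["distortion"])).reshape(-1,2)
    d=np.c_[u,np.ones(len(u))]@R; c=-R.T@t
    return c+d*((z-c[2])/d[:,2])[:,None]
def proj(f,P):
    return cv2.projectPoints(np.array(P,float).reshape(-1,1,3),np.array(f["rvec"],float),np.array(f["tvec"],float),np.array(f["camera_matrix"]),np.array(f["distortion"]))[0].reshape(-1,2)
def blobs(m,amin=80):
    n,l,st,c=cv2.connectedComponentsWithStats(m.astype(np.uint8),connectivity=4)
    return [(st[i],c[i],l==i) for i in range(1,n) if st[i][4]>=amin]
def circ(mask):
    cs,_=cv2.findContours(mask.astype(np.uint8),0,1);return max(cs,key=cv2.contourArea)
E
python3 - <<'E'
from h import *
for n in ["top","side"]:
    f=grab_frame(n);hsv=cv2.cvtColor(f["img"],cv2.COLOR_RGB2HSV)
    print(n)
    m=cv2.inRange(hsv,(108,90,50),(122,255,255))>0
    for st,c,mm in blobs(m,150):
        P=ray(f,c,0.043)[0]; 
        cn=circ(mm).reshape(-1,2);Q=ray(f,cn,0.043)[:,:2]
        print("blue",st,c.round(1),P.round(4),"ell",cv2.minEnclosingCircle(Q.astype(np.float32)))
    if n=="top":
        # board corners
        img=f["img"]; cv2.imwrite("pics/topz.png",cv2.resize(img[150:345,190:450,::-1],None,fx=3,fy=3,interpolation=cv2.INTER_CUBIC))
        m=(cv2.inRange(hsv,(8,40,110),(22,170,255))>0); 
        w=(cv2.inRange(hsv,(0,0,185),(180,60,255))>0)
        for nm,mm,z in(("wood",m,.018),("white",w,.041)):
            b=[x for x in blobs(mm,500)]
            for st,c,k in b:
                r=cv2.minAreaRect(ray(f,circ(k).reshape(-1,2),z)[:,:2].astype(np.float32));print(nm,st,r)
E
```

```text
top
blue [    0     0   170    74 11655] [82.2 34.2] [1.0138 0.484  0.043 ] ell ((1.0232189893722534, 0.4857693314552307), 0.21417184174060822)
blue [170   0  11  65 521] [175.1  33. ] [1.0043 0.2764 0.043 ] ell ((1.0086219310760498, 0.27914610505104065), 0.07729745656251907)
blue [217 276  34  34 880] [233.6 292.2] [0.4499 0.1526 0.043 ] ell ((0.44999173283576965, 0.15276440978050232), 0.03240559995174408)
blue [273 279  34  34 901] [289.2 295.4] [0.4412 0.0452 0.043 ] ell ((0.4412625730037689, 0.04531414061784744), 0.032590094953775406)
blue [329 282  34  34 906] [345.2 298.4] [ 0.4326 -0.0621  0.043 ] ell ((0.4326716363430023, -0.0620332807302475), 0.03241298347711563)
blue [385 285  34  34 900] [401.5 301.2] [ 0.424  -0.1697  0.043 ] ell ((0.42422667145729065, -0.169758602976799), 0.03241933882236481)
wood [449   0  43  49 826] ((1.0181916952133179, -0.370590478181839), (0.12064939737319946, 0.07932722568511963), 0.7048280239105225)
wood [ 229  170  216   48 5905] ((0.6443192362785339, -0.05672997236251831), (0.4391264021396637, 0.09881384670734406), 88.26264190673828)
side
blue [369 182  25  12 238] [380.9 187.4] [ 0.4213 -0.1665  0.043 ] ell ((0.42112529277801514, -0.1665891855955124), 0.030220655724406242)
blue [360 204  26  14 296] [372.5 210.5] [ 0.4303 -0.0591  0.043 ] ell ((0.43062034249305725, -0.059799887239933014), 0.030125390738248825)
blue [349 229  29  17 383] [362.7 237.3] [0.4392 0.0482 0.043 ] ell ((0.4391320049762726, 0.048209298402071), 0.03056897222995758)
blue [336 259  32  20 503] [351.2 268.6] [0.4482 0.1559 0.043 ] ell ((0.4482157826423645, 0.15512311458587646), 0.03086737170815468)
```

```bash
python3 -c "
import cv2;print(cv2.imread('pics/topz.png').shape)"
```

```text
(585, 780, 3)
```

View pics/topz.png

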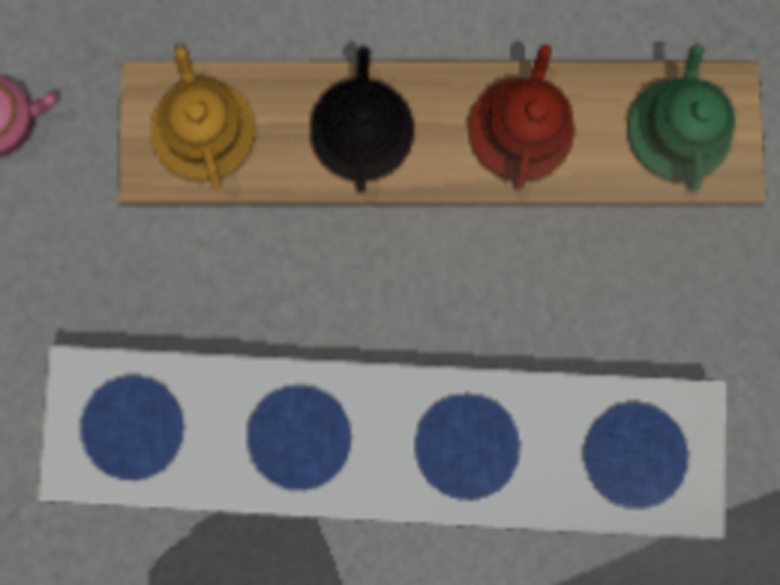

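Run:
```python
from h import *
f=grab_frame("top")
z=lambda p:[190+(p[0]+.5)/3-.5,150+(p[1]+.5)/3-.5]
co=ray(f,[z(p) for p in[(203,129),(362,130),(521,130),(681,129)]],.026)
kn=ray(f,[z(p) for p in[(198,108),(536,108),(702,108)]],.084)
sp=ray(f,[z(p) for p in[(181,48),(363,47),(545,45),(697,47)]],.06)
hd=ray(f,[z(p) for p in[(215,185),(361,190),(519,188),(695,188)]],.06)
print(co.round(4));print(kn.round(4));print(((sp+hd)/2).round(4))
d=sp-hd;print(np.degrees(np.arctan2(d[:,1],d[:,0])))
u=np.diff(co[[0,3]],axis=0)[0];print("board yaw",np.degrees(np.arctan2(u[0],-u[1])),np.linalg.norm(u),co.mean(0))
g=grab_frame("side")
cv2.imwrite("pics/sidez.png",cv2.resize(g["img"][140:270,225:335,::-1],None,fx=4.5,fy=4.5,interpolation=cv2.INTER_CUBIC))
```

```text
[[ 0.6487  0.1046  0.026 ]
 [ 0.6446 -0.0032  0.026 ]
 [ 0.6413 -0.1105  0.026 ]
 [ 0.6387 -0.2188  0.026 ]]
[[ 0.6501  0.103   0.084 ]
 [ 0.6433 -0.1117  0.084 ]
 [ 0.6401 -0.2172  0.084 ]]
[[ 0.6504  0.1052  0.06  ]
 [ 0.6456 -0.0021  0.06  ]
 [ 0.6435 -0.113   0.06  ]
 [ 0.6396 -0.2199  0.06  ]]
[ 12.70531761  -2.8656387  -13.31927832  -5.27048059]
board yaw -1.7754862862656802 0.3234886619968555 [ 0.64334849 -0.05698596  0.026     ]
```

View pics/sidez.png

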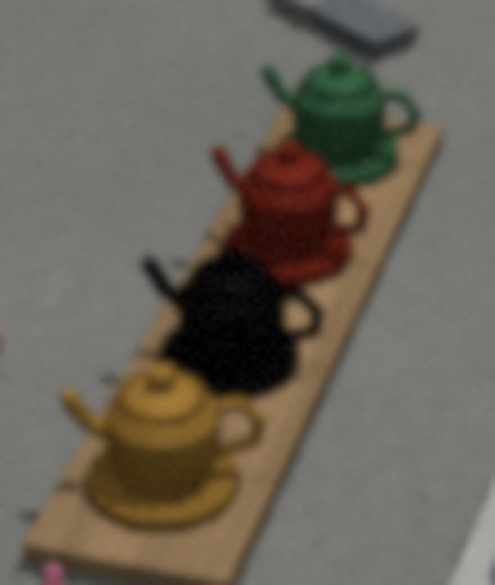

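Coaster and pot positions agree: spacing is 108 mm and the points lie in reach. I'll pick green first, with the tool squared to the world axes.

```bash
cat >> h.py <<'E'
def goto(P,yaw=0.):
    s=state();R=np.array(s["orientation"]);p=np.array(s["eef_pos"])
    c,q=np.cos(np.radians(yaw)),np.sin(np.radians(yaw))
    T=np.array([[c,q,0],[q,-c,0],[0,0,-1]])
    rv=np.degrees(cv2.Rodrigues(R.T@T)[0].ravel())
    print("t",round(s["clock"],2),"pos",p.round(4),"w",round(s["gripper_width"],4),"off",(R.T@(np.array(P)-p)).round(4),"rot",rv.round(2),"F",s["force"].round(1))
E
python3 -c "
from h import *
goto([.64,-.218,.16])"
```

```text
t 0.35 pos [ 0.2587 -0.5413  0.231 ] w 0.0852 off [ 0.4835 -0.1273  0.0711] rot [-0.03  0.   25.54] F [-0.3  0.6  0.5]
```

```bash
python3 -m handwheel '{"hand":[0.085,0.085,0.085,0.085,0.085],"offset":[[0.04,-0.01,0.0],[0.085,-0.02,0.0],[0.13,-0.035,0.01],[0.175,-0.045,0.015],[0.22,-0.06,0.02]],"rotation":[[0,0,5],[0,0,10],[0,0,15],[0,0,20],[0,0,25.5]]}' 40
python3 -c "
from h import *
goto([.64,-.218,.16])"
```

```text
clock: 0.85
eef_pos: [0.4325, -0.3911, 0.2107]
orientation: [[1.0, -0.003, -0.0], [-0.003, -1.0, 0.0], [-0.0, -0.0, -1.0]]
force: [0.1, 0.7, -0.8]
gripper_width: 0.085
t 0.85 pos [ 0.4325 -0.3911  0.2107] w 0.085 off [ 0.207  -0.1738  0.0507] rot [-0.02  0.01 -0.2 ] F [ 0.1  0.7 -0.8]
```

```bash
python3 -m handwheel '{"hand":[0.085,0.085,0.085,0.085,0.085],"offset":[[0.035,-0.03,0.01],[0.075,-0.06,0.02],[0.115,-0.095,0.03],[0.15,-0.13,0.04],[0.175,-0.15,0.045]],"rotation":[[0,0,0],[0,0,0],[0,0,0],[0,0,0],[0,0,0]]}'
python3 -c "
from h import *
goto([.64,-.218,.16])
f=grab_frame('wrist');cv2.imwrite('pics/w1.png',f['img'][:,:,::-1]);print(proj(f,[[.64,-.218,.086],[.64,-.191,.055],[.64,-.245,.055]]))
"
```

```text
clock: 1.35
eef_pos: [0.6094, -0.2389, 0.1645]
orientation: [[1.0, -0.002, -0.001], [-0.002, -1.0, 0.001], [-0.001, -0.001, -1.0]]
force: [0.3, 0.1, 0.1]
gripper_width: 0.0849
t 1.35 pos [ 0.6094 -0.2389  0.1645] w 0.0849 off [ 0.0305 -0.0209  0.0045] rot [-0.08  0.05 -0.09] F [0.3 0.1 0.1]
[[252.00495286 177.13872758]
 [220.9220117  169.36526449]
 [289.9746829  169.29284039]]
```

View pics/w1.png

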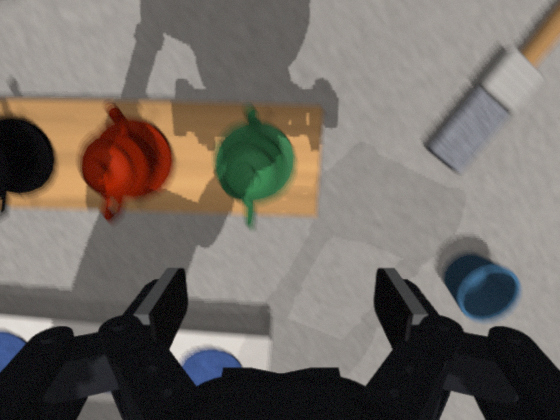

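Knob at (251,173), where (252,177) was predicted, so the position holds within about 3 mm. I'll go over the pot and descend.

```bash
python3 -m handwheel '{"hand":[0.085,0.085,0.085,0.085,0.085],"offset":[[0.016,-0.01,0.0],[0.032,-0.021,0.01],[0.032,-0.021,0.04],[0.032,-0.021,0.075],[0.032,-0.021,0.11]],"rotation":[[0,0,0],[0,0,0],[0,0,0],[0,0,0],[0,0,0]]}'
python3 -c "
from h import *
goto([.641,-.218,.03])"
```

```text
clock: 1.9
eef_pos: [0.6445, -0.2133, 0.052]
orientation: [[1.0, 0.003, 0.0], [0.003, -1.0, 0.004], [0.0, -0.004, -1.0]]
force: [-0.7, 0.1, 0.1]
gripper_width: 0.0852
t 1.9 pos [ 0.6445 -0.2133  0.052 ] w 0.0852 off [-0.0035  0.0048  0.022 ] rot [-0.24 -0.02  0.16] F [-0.7  0.1  0.1]
```

```bash
python3 -m handwheel '{"hand":[0.085,0.085,0.085,0.054,0.045],"offset":[[-0.003,0.004,0.012],[-0.003,0.004,0.022],[-0.003,0.004,0.022],[-0.003,0.004,0.022],[-0.003,0.004,0.022]],"rotation":[[0,0,0],[0,0,0],[0,0,0],[0,0,0],[0,0,0]]}'
python3 -m handwheel '{"hand":[0.045,0.045,0.045],"offset":[[0,0,0],[0,0,0],[0,0,0]],"rotation":[[0,0,0],[0,0,0],[0,0,0]]}' 40
python3 -c "
from h import *
goto([.641,-.218,.03])"
```

```text
clock: 2.4
eef_pos: [0.6427, -0.2178, 0.0326]
orientation: [[1.0, 0.003, 0.004], [0.003, -1.0, 0.003], [0.004, -0.003, -1.0]]
force: [0.1, 0.5, -0.4]
gripper_width: 0.0585
clock: 2.7
eef_pos: [0.643, -0.2178, 0.0331]
orientation: [[1.0, 0.003, 0.005], [0.003, -1.0, 0.003], [0.005, -0.003, -1.0]]
force: [-0.8, 0.1, 1.4]
gripper_width: 0.0528
t 2.7 pos [ 0.643  -0.2178  0.0331] w 0.0528 off [-0.002   0.0002  0.0031] rot [-0.15 -0.28  0.16] F [-0.8  0.1  1.4]
```

```bash
python3 -m handwheel '{"hand":[0.045,0.045,0.045,0.045,0.045],"offset":[[0,0,-0.01],[0,0,-0.03],[0,0,-0.06],[0,0,-0.09],[0,0,-0.105]],"rotation":[[0,0,0],[0,0,0],[0,0,0],[0,0,0],[0,0,0]]}' 40
python3 -c "
from h import *
goto([.449,.154,.15])
f=grab_frame('side');cv2.imwrite('pics/s2.png',f['img'][:,:,::-1])"
```

```text
clock: 3.2
eef_pos: [0.6434, -0.2184, 0.1424]
orientation: [[1.0, 0.003, 0.009], [0.003, -1.0, 0.001], [0.009, -0.001, -1.0]]
force: [0.8, -0.5, -0.7]
gripper_width: 0.0528
t 3.2 pos [ 0.6434 -0.2184  0.1424] w 0.0528 off [-0.1932 -0.373  -0.0091] rot [-0.05 -0.54  0.16] F [ 0.8 -0.5 -0.7]
```

View pics/s2.png

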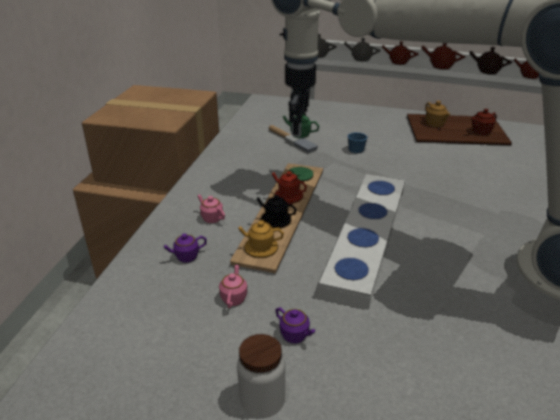

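Green is lifted and upright at (300,125), and its coaster stayed behind. I'll carry it to the left-end pad.

```bash
python3 -m handwheel '{"hand":[0.045,0.045,0.045,0.045,0.045],"offset":[[-0.006,-0.012,0],[-0.02,-0.038,-0.003],[-0.038,-0.073,-0.006],[-0.056,-0.108,-0.009],[-0.074,-0.143,-0.009]],"rotation":[[0,0,0],[0,-0.2,0],[0,-0.5,0],[0,-0.5,0],[0,-0.5,0]]}' 40
python3 -c "
from h import *
goto([.449,.154,.15])"
```

```text
clock: 3.75
eef_pos: [0.5676, -0.0739, 0.1506]
orientation: [[1.0, 0.003, 0.001], [0.003, -1.0, 0.001], [0.001, -0.001, -1.0]]
force: [0.6, 0.7, -1.0]
gripper_width: 0.0529
t 3.75 pos [ 0.5676 -0.0739  0.1506] w 0.0529 off [-0.118  -0.2282  0.0007] rot [-0.04 -0.04  0.16] F [ 0.6  0.7 -1. ]
```

```bash
python3 -m handwheel '{"hand":[0.045,0.045,0.045,0.045,0.045],"offset":[[-0.018,-0.036,0],[-0.036,-0.072,0],[-0.056,-0.11,0],[-0.076,-0.15,0],[-0.093,-0.18,0]],"rotation":[[0,0,0],[0,0,0],[0,0,0],[0,0,0],[0,0,0]]}' 40
python3 -m handwheel '{"hand":[0.045,0.045,0.045,0.045],"offset":[[-0.012,-0.024,0],[-0.022,-0.045,0],[-0.025,-0.049,0],[-0.025,-0.049,0]],"rotation":[[0,0,0],[0,0,0],[0,0,0],[0,0,0]]}' 40
python3 -c "
from h import *
goto([.449,.154,.06])"
```

```text
clock: 4.25
eef_pos: [0.4715, 0.1081, 0.1485]
orientation: [[1.0, 0.004, -0.002], [0.004, -1.0, 0.001], [-0.002, -0.001, -1.0]]
force: [0.5, 0.5, -2.0]
gripper_width: 0.0526
clock: 4.65
eef_pos: [0.4451, 0.1575, 0.1473]
orientation: [[1.0, 0.006, -0.004], [0.006, -1.0, 0.0], [-0.004, -0.0, -1.0]]
force: [1.4, -1.0, -1.9]
gripper_width: 0.0528
t 4.65 pos [0.4451 0.1575 0.1473] w 0.0528 off [0.0042 0.0035 0.0873] rot [-0.03  0.24  0.35] F [ 1.4 -1.  -1.9]
```

```bash
python3 -m handwheel '{"hand":[0.045,0.045,0.045,0.045,0.045],"offset":[[0.004,0.003,0.015],[0.005,0.003,0.035],[0.005,0.003,0.055],[0.005,0.003,0.075],[0.005,0.003,0.082]],"rotation":[[0,0.2,0],[0,0.2,0],[0,0.2,0],[0,0.2,0],[0,0.2,0]]}' 40
python3 -c "
from h import *
goto([.450,.154,.05])
f=grab_frame('side');cv2.imwrite('pics/s3.png',f['img'][150:360,220:500,::-1])"
```

```text
clock: 5.15
eef_pos: [0.4486, 0.153, 0.0622]
orientation: [[1.0, 0.005, -0.005], [0.005, -1.0, -0.001], [-0.005, 0.001, -1.0]]
force: [0.1, -0.2, -2.4]
gripper_width: 0.0525
t 5.15 pos [0.4486 0.153  0.0622] w 0.0525 off [ 0.0015 -0.001   0.0122] rot [0.07 0.3  0.26] F [ 0.1 -0.2 -2.4]
```

View pics/s3.png

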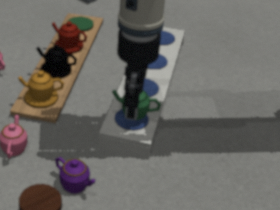

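Green is over the left pad. I'll lower it the last 12 mm slowly.

```bash
python3 -m handwheel '{"hand":[0.045,0.045,0.045,0.045,0.045],"offset":[[0.001,-0.001,0.003],[0.001,-0.001,0.006],[0.001,-0.001,0.009],[0.001,-0.001,0.0115],[0.001,-0.001,0.0115]],"rotation":[[0,0.3,0],[0,0.3,0],[0,0.3,0],[0,0.3,0],[0,0.3,0]]}' 40
python3 -c "
from h import *
goto([.450,.154,.05])"
```

```text
clock: 5.7
eef_pos: [0.4495, 0.1542, 0.0506]
orientation: [[1.0, 0.005, -0.0], [0.005, -1.0, -0.001], [-0.0, 0.001, -1.0]]
force: [-0.3, 0.1, -1.7]
gripper_width: 0.0523
t 5.7 pos [0.4495 0.1542 0.0506] w 0.0523 off [0.0005 0.0002 0.0006] rot [0.06 0.01 0.28] F [-0.3  0.1 -1.7]
```

```bash
python3 -m handwheel '{"hand":[0.045,0.045,0.045],"offset":[[0,0,0.0007],[0,0,0.0015],[0,0,0.0015]],"rotation":[[0,0,0],[0,0,0],[0,0,0]]}' 40
python3 -c "
from h import *
goto([.450,.154,.05])"
```

```text
clock: 6.0
eef_pos: [0.4497, 0.1543, 0.0501]
orientation: [[1.0, 0.005, 0.001], [0.005, -1.0, -0.001], [0.001, 0.001, -1.0]]
force: [-3.1, -0.8, 4.3]
gripper_width: 0.0524
t 6.0 pos [0.4497 0.1543 0.0501] w 0.0524 off [0.0003 0.0003 0.0001] rot [ 0.05 -0.03  0.29] F [-3.1 -0.8  4.3]
```

Contact at z = 0.050, as predicted. Releasing.

```bash
python3 -m handwheel '{"hand":[0.056,0.065,0.075,0.085,0.085],"offset":[[0,0,0],[0,0,0],[0,0,0],[0,0,0],[0,0,0]],"rotation":[[0,0,0],[0,0,0],[0,0,0],[0,0,0],[0,0,0]]}' 40
python3 -m handwheel '{"hand":[0.085,0.085,0.085,0.085,0.085],"offset":[[0,0,-0.01],[0,0,-0.03],[0,0,-0.06],[0,0,-0.09],[0,0,-0.1]],"rotation":[[0,0,0],[0,0,0],[0,0,0],[0,0,0],[0,0,0]]}' 40
python3 -c "
from h import *
goto([.643,-.111,.15])
f=grab_frame('top');cv2.imwrite('pics/t4.png',f['img'][:,:,::-1])"
```

```text
clock: 6.5
eef_pos: [0.4496, 0.1543, 0.0499]
orientation: [[1.0, 0.005, 0.0], [0.005, -1.0, -0.001], [0.0, 0.001, -1.0]]
force: [0.1, -0.0, -0.6]
gripper_width: 0.0853
clock: 7.0
eef_pos: [0.451, 0.1548, 0.1544]
orientation: [[1.0, 0.005, 0.006], [0.005, -1.0, 0.001], [0.006, -0.001, -1.0]]
force: [-0.3, 0.1, 0.4]
gripper_width: 0.0851
t 7.0 pos [0.451  0.1548 0.1544] w 0.0851 off [0.1906 0.2667 0.0055] rot [-0.04 -0.37  0.29] F [-0.3  0.1  0.4]
```

View pics/t4.png

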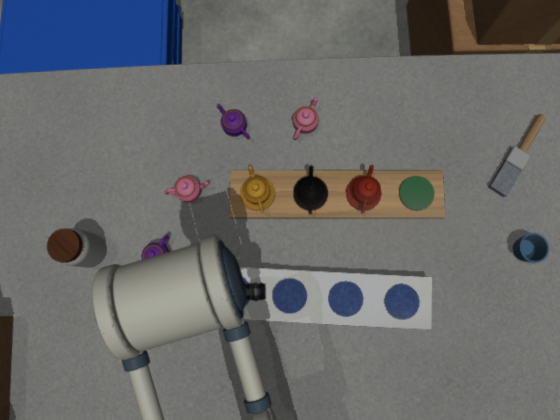

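The green pot is hidden under the arm for now, and its coaster is empty at (417,193). Next is red at (0.643,-0.111).

```bash
python3 -m handwheel '{"hand":[0.085,0.085,0.085,0.085,0.085],"offset":[[0.02,0.03,0],[0.045,0.063,0],[0.07,0.098,0.003],[0.095,0.133,0.004],[0.12,0.168,0.005]],"rotation":[[0,-0.1,0],[0,-0.3,0],[0,-0.3,0.2],[0,-0.3,0.3],[0,-0.3,0.3]]}' 40
python3 -c "
from h import *
goto([.643,-.111,.15])"
```

```text
clock: 7.55
eef_pos: [0.5722, -0.0141, 0.1485]
orientation: [[1.0, -0.0, -0.0], [-0.0, -1.0, 0.001], [-0.0, -0.001, -1.0]]
force: [0.7, 1.2, 0.6]
gripper_width: 0.0849
t 7.55 pos [ 0.5722 -0.0141  0.1485] w 0.0849 off [ 0.0708  0.0969 -0.0017] rot [-0.06  0.03 -0.01] F [0.7 1.2 0.6]
```

```bash
python3 -m handwheel '{"hand":[0.085,0.085,0.085,0.085,0.085],"offset":[[0.025,0.034,0],[0.05,0.068,0],[0.067,0.092,0],[0.07,0.097,0.0],[0.07,0.097,0.0]],"rotation":[[0,0,0],[0,0,0],[0,0,0],[0,0,0],[0,0,0]]}' 40
python3 -c "
from h import *
goto([.643,-.111,.033])"
```

```text
clock: 8.05
eef_pos: [0.6418, -0.1117, 0.1464]
orientation: [[1.0, -0.002, -0.003], [-0.002, -1.0, 0.002], [-0.003, -0.002, -1.0]]
force: [-0.7, -0.3, -1.0]
gripper_width: 0.0849
t 8.05 pos [ 0.6418 -0.1117  0.1464] w 0.0849 off [ 0.0015 -0.0005  0.1134] rot [-0.11  0.19 -0.09] F [-0.7 -0.3 -1. ]
```

```bash
python3 -m handwheel '{"hand":[0.085,0.085,0.085,0.085,0.085],"offset":[[0.001,0,0.02],[0.001,0,0.045],[0.001,0,0.075],[0.001,0,0.1],[0.001,0,0.106]],"rotation":[[0,0.2,0],[0,0.2,0],[0,0.2,0],[0,0.2,0],[0,0.2,0]]}' 40
python3 -c "
from h import *
goto([.643,-.111,.033])"
```

```text
clock: 8.55
eef_pos: [0.6396, -0.1093, 0.036]
orientation: [[1.0, -0.0, -0.007], [-0.0, -1.0, 0.004], [-0.007, -0.004, -1.0]]
force: [-0.5, 0.5, -0.0]
gripper_width: 0.0848
t 8.55 pos [ 0.6396 -0.1093  0.036 ] w 0.0848 off [0.0034 0.0017 0.003 ] rot [-0.22  0.38 -0.  ] F [-0.5  0.5 -0. ]
```

```bash
python3 -m handwheel '{"hand":[0.085,0.085,0.065,0.05,0.045],"offset":[[0.003,0.0015,0.003],[0.003,0.0015,0.003],[0.003,0.0015,0.003],[0.003,0.0015,0.003],[0.003,0.0015,0.003]],"rotation":[[0,0.4,0],[0,0.4,0],[0,0.4,0],[0,0.4,0],[0,0.4,0]]}' 40
python3 -m handwheel '{"hand":[0.045,0.045,0.045],"offset":[[0,0,0],[0,0,0],[0,0,0]],"rotation":[[0,0,0],[0,0,0],[0,0,0]]}' 40
python3 -c "
from h import *
goto([.0465,.0,.15])"
```

```text
clock: 9.05
eef_pos: [0.6436, -0.111, 0.035]
orientation: [[1.0, -0.0, 0.003], [-0.0, -1.0, 0.003], [0.003, -0.003, -1.0]]
force: [0.2, -0.3, -0.4]
gripper_width: 0.0523
clock: 9.35
eef_pos: [0.6436, -0.1111, 0.035]
orientation: [[1.0, -0.0, 0.003], [-0.0, -1.0, 0.003], [0.003, -0.003, -1.0]]
force: [-0.1, 0.2, 0.4]
gripper_width: 0.0525
t 9.35 pos [ 0.6436 -0.1111  0.035 ] w 0.0525 off [-0.5967 -0.1113 -0.1166] rot [-0.19 -0.19 -0.02] F [-0.1  0.2  0.4]
```

```bash
python3 -m handwheel '{"hand":[0.045,0.045,0.045,0.045,0.045],"offset":[[0,0,-0.01],[0,0,-0.03],[0,0,-0.06],[-0.01,-0.006,-0.09],[-0.03,-0.021,-0.11]],"rotation":[[0,0,0],[0,0,0],[0,0,0],[0,-0.3,0],[0,-0.4,0]]}' 40
python3 -c "
from h import *
goto([.440,.0467,.15])"
```

```text
clock: 9.85
eef_pos: [0.614, -0.0913, 0.1478]
orientation: [[1.0, -0.002, -0.001], [-0.002, -1.0, 0.002], [-0.001, -0.002, -1.0]]
force: [0.2, -0.1, -0.8]
gripper_width: 0.0523
t 9.85 pos [ 0.614  -0.0913  0.1478] w 0.0523 off [-0.1742 -0.1377 -0.0017] rot [-0.13  0.05 -0.09] F [ 0.2 -0.1 -0.8]
```

```bash
python3 -m handwheel '{"hand":[0.045,0.045,0.045,0.045,0.045],"offset":[[-0.028,-0.022,0],[-0.06,-0.048,0],[-0.094,-0.074,0],[-0.128,-0.101,0],[-0.153,-0.121,0]],"rotation":[[0,0,0],[0,0,0],[0,0,0],[0,0,0],[0,0,0]]}' 40
python3 -c "
from h import *
goto([.440,.0467,.054])"
```

```text
clock: 10.35
eef_pos: [0.4592, 0.0312, 0.1488]
orientation: [[1.0, -0.001, -0.001], [-0.001, -1.0, 0.003], [-0.001, -0.003, -1.0]]
force: [0.1, -0.4, -1.8]
gripper_width: 0.0524
t 10.35 pos [0.4592 0.0312 0.1488] w 0.0524 off [-0.0192 -0.0153  0.0949] rot [-0.16  0.04 -0.06] F [ 0.1 -0.4 -1.8]
```

```bash
python3 -m handwheel '{"hand":[0.045,0.045,0.045,0.045,0.045],"offset":[[-0.012,-0.01,0.005],[-0.018,-0.015,0.025],[-0.019,-0.015,0.05],[-0.019,-0.015,0.075],[-0.019,-0.015,0.085]],"rotation":[[0,0,0],[0,0,0],[0,0,0],[0,0,0],[0,0,0]]}' 40
python3 -c "
from h import *
goto([.440,.0467,.052])"
```

```text
clock: 10.85
eef_pos: [0.4388, 0.0465, 0.0618]
orientation: [[1.0, -0.001, -0.004], [-0.001, -1.0, 0.003], [-0.004, -0.003, -1.0]]
force: [-0.1, 0.5, -1.2]
gripper_width: 0.0526
t 10.85 pos [0.4388 0.0465 0.0618] w 0.0526 off [ 0.0013 -0.0002  0.0098] rot [-0.15  0.23 -0.05] F [-0.1  0.5 -1.2]
```

```bash
python3 -m handwheel '{"hand":[0.045,0.045,0.045,0.045,0.045],"offset":[[0.001,0,0.003],[0.001,0,0.006],[0.001,0,0.0085],[0.001,0,0.0105],[0.001,0,0.0105]],"rotation":[[0,0.2,0],[0,0.2,0],[0,0.2,0],[0,0.2,0],[0,0.2,0]]}' 40
python3 -c "
from h import *
goto([.440,.0467,.052])"
```

```text
clock: 11.35
eef_pos: [0.4402, 0.0465, 0.0519]
orientation: [[1.0, -0.001, 0.001], [-0.001, -1.0, 0.003], [0.001, -0.003, -1.0]]
force: [0.8, -0.2, -1.1]
gripper_width: 0.0524
t 11.35 pos [0.4402 0.0465 0.0519] w 0.0524 off [-0.0002 -0.0002 -0.0001] rot [-0.15 -0.04 -0.06] F [ 0.8 -0.2 -1.1]
```

```bash
python3 -m handwheel '{"hand":[0.045,0.045,0.045],"offset":[[0,0,0.0007],[0,0,0.0013],[0,0,0.0013]],"rotation":[[0,0,0],[0,0,0],[0,0,0]]}' 40
```

```text
clock: 11.65
eef_pos: [0.4404, 0.0465, 0.0519]
orientation: [[1.0, -0.001, 0.002], [-0.001, -1.0, 0.003], [0.002, -0.003, -1.0]]
force: [-3.6, -0.3, 5.7]
gripper_width: 0.0524
```

Contact (5.7 N). Releasing and retreating.

```bash
python3 -m handwheel '{"hand":[0.056,0.065,0.075,0.085,0.085],"offset":[[0,0,0],[0,0,0],[0,0,0],[0,0,0],[0,0,0]],"rotation":[[0,0,0],[0,0,0],[0,0,0],[0,0,0],[0,0,0]]}' 40
python3 -m handwheel '{"hand":[0.085,0.085,0.085,0.085,0.085],"offset":[[0,0,-0.01],[0,0,-0.03],[0,0,-0.06],[0.01,0.003,-0.09],[0.03,0.008,-0.1]],"rotation":[[0,0,0],[0,0,0],[0,0,0],[0,0,0],[0,0,0]]}' 40
python3 -c "
from h import *
goto([.6455,-.0025,.15])
f=grab_frame('side');cv2.imwrite('pics/s5.png',f['img'][:,:,::-1])"
```

```text
clock: 12.15
eef_pos: [0.4404, 0.0465, 0.0518]
orientation: [[1.0, -0.001, 0.001], [-0.001, -1.0, 0.003], [0.001, -0.003, -1.0]]
force: [0.5, -0.5, -0.0]
gripper_width: 0.085
clock: 12.65
eef_pos: [0.4716, 0.0383, 0.1569]
orientation: [[1.0, -0.0, 0.008], [-0.0, -1.0, 0.003], [0.008, -0.003, -1.0]]
force: [0.1, 0.0, 0.2]
gripper_width: 0.0849
t 12.65 pos [0.4716 0.0383 0.1569] w 0.0849 off [0.1738 0.0408 0.0082] rot [-0.16 -0.46 -0.02] F [0.1 0.  0.2]
```

View pics/s5.png

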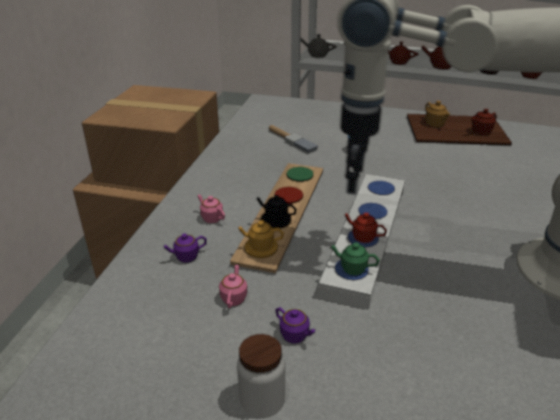

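Green (355,258) and red (366,228) stand upright on their pads, and both coasters are still on the board. Black is next.

```bash
python3 -m handwheel '{"hand":[0.085,0.085,0.085,0.085,0.085],"offset":[[0.035,0.009,0.003],[0.075,0.018,0.006],[0.115,0.028,0.008],[0.15,0.036,0.008],[0.17,0.04,0.008]],"rotation":[[0,-0.2,0],[0,-0.4,0],[0,-0.4,0],[0,-0.4,0],[0,-0.4,0]]}' 40
python3 -m handwheel '{"hand":[0.085,0.085],"offset":[[0,0,0],[0,0,0]],"rotation":[[0,0,0],[0,0,0]]}' 40
python3 -c "
from h import *
goto([.6455,-.0025,.033])"
```

```text
clock: 13.2
eef_pos: [0.6458, -0.0036, 0.1495]
orientation: [[1.0, -0.002, 0.002], [-0.002, -1.0, 0.002], [0.002, -0.002, -1.0]]
force: [-0.2, 0.2, 0.3]
gripper_width: 0.0848
clock: 13.4
eef_pos: [0.6452, -0.0035, 0.1488]
orientation: [[1.0, -0.002, -0.0], [-0.002, -1.0, 0.002], [-0.0, -0.002, -1.0]]
force: [-1.6, 1.0, -0.2]
gripper_width: 0.085
t 13.4 pos [ 0.6452 -0.0035  0.1488] w 0.085 off [ 0.0003 -0.0008  0.1158] rot [-0.13  0.   -0.13] F [-1.6  1.  -0.2]
```

```bash
python3 -m handwheel '{"hand":[0.085,0.085,0.085,0.085,0.085],"offset":[[0,-0.001,0.02],[0,-0.001,0.045],[0,-0.001,0.075],[0,-0.001,0.1],[0,-0.001,0.108]],"rotation":[[0,0,0],[0,0,0],[0,0,0],[0,0,0],[0,0,0]]}' 40
python3 -c "
from h import *
goto([.6455,-.0025,.033])"
```

```text
clock: 13.9
eef_pos: [0.6423, -0.0017, 0.0376]
orientation: [[1.0, -0.002, -0.006], [-0.002, -1.0, 0.003], [-0.006, -0.003, -1.0]]
force: [-1.2, -0.0, -0.8]
gripper_width: 0.0847
t 13.9 pos [ 0.6423 -0.0017  0.0376] w 0.0847 off [0.0033 0.0008 0.0046] rot [-0.15  0.32 -0.1 ] F [-1.2 -0.  -0.8]
```

```bash
python3 -m handwheel '{"hand":[0.085,0.085,0.065,0.05,0.045],"offset":[[0.003,0.001,0.005],[0.003,0.001,0.005],[0.003,0.001,0.005],[0.003,0.001,0.005],[0.003,0.001,0.005]],"rotation":[[0,0.3,0],[0,0.3,0],[0,0.3,0],[0,0.3,0],[0,0.3,0]]}' 40
python3 -m handwheel '{"hand":[0.045,0.045,0.045],"offset":[[0,0,0],[0,0,0],[0,0,0]],"rotation":[[0,0,0],[0,0,0],[0,0,0]]}' 40
python3 -m handwheel '{"hand":[0.045,0.045,0.045,0.045,0.045],"offset":[[0,0,-0.01],[0,0,-0.03],[0,0,-0.06],[-0.01,0.003,-0.09],[-0.03,0.008,-0.11]],"rotation":[[0,0,0],[0,0,0],[0,0,0],[0,-0.3,0],[0,-0.4,0]]}' 40
python3 -c "
from h import *
goto([.4315,-.0606,.15])"
```

```text
clock: 14.4
eef_pos: [0.6463, -0.0027, 0.0348]
orientation: [[1.0, -0.002, 0.003], [-0.002, -1.0, 0.002], [0.003, -0.002, -1.0]]
force: [1.6, 1.2, 6.3]
gripper_width: 0.0527
clock: 14.7
eef_pos: [0.6464, -0.0028, 0.0348]
orientation: [[1.0, -0.002, 0.003], [-0.002, -1.0, 0.002], [0.003, -0.002, -1.0]]
force: [0.9, 0.4, 0.3]
gripper_width: 0.0526
clock: 15.2
eef_pos: [0.6168, -0.0109, 0.1476]
orientation: [[1.0, -0.001, -0.001], [-0.001, -1.0, 0.002], [-0.001, -0.002, -1.0]]
force: [-0.2, 0.2, -1.3]
gripper_width: 0.0525
t 15.2 pos [ 0.6168 -0.0109  0.1476] w 0.0525 off [-0.1852  0.05   -0.0023] rot [-0.13  0.07 -0.08] F [-0.2  0.2 -1.3]
```

```bash
python3 -m handwheel '{"hand":[0.045,0.045,0.045,0.045,0.045],"offset":[[-0.028,0.008,0],[-0.062,0.017,0],[-0.098,0.027,0],[-0.134,0.036,0],[-0.16,0.043,0]],"rotation":[[0,0,0],[0,0,0],[0,0,0],[0,0,0],[0,0,0]]}' 40
python3 -c "
from h import *
goto([.4315,-.0606,.052])"
```

```text
clock: 15.7
eef_pos: [0.4548, -0.054, 0.1482]
orientation: [[1.0, -0.002, -0.001], [-0.002, -1.0, 0.002], [-0.001, -0.002, -1.0]]
force: [0.1, 0.1, -0.7]
gripper_width: 0.0526
t 15.7 pos [ 0.4548 -0.054   0.1482] w 0.0526 off [-0.0232  0.0069  0.0962] rot [-0.12  0.07 -0.09] F [ 0.1  0.1 -0.7]
```

```bash
python3 -m handwheel '{"hand":[0.045,0.045,0.045,0.045,0.045],"offset":[[-0.014,0.005,0.005],[-0.022,0.007,0.025],[-0.023,0.007,0.05],[-0.023,0.007,0.075],[-0.023,0.007,0.085]],"rotation":[[0,0,0],[0,0,0],[0,0,0],[0,0,0],[0,0,0]]}' 40
python3 -c "
from h import *
goto([.4315,-.0606,.052])"
```

```text
clock: 16.2
eef_pos: [0.4303, -0.0606, 0.0611]
orientation: [[1.0, -0.002, -0.004], [-0.002, -1.0, 0.003], [-0.004, -0.003, -1.0]]
force: [-0.0, 0.7, -2.1]
gripper_width: 0.0523
t 16.2 pos [ 0.4303 -0.0606  0.0611] w 0.0523 off [0.0013 0.0001 0.0091] rot [-0.16  0.25 -0.1 ] F [-0.   0.7 -2.1]
```

```bash
python3 -m handwheel '{"hand":[0.045,0.045,0.045,0.045,0.045],"offset":[[0.001,0,0.003],[0.001,0,0.006],[0.001,0,0.0085],[0.001,0,0.0105],[0.001,0,0.0105]],"rotation":[[0,0.2,0],[0,0.2,0],[0,0.2,0],[0,0.2,0],[0,0.2,0]]}' 40
python3 -c "
from h import *
goto([.4315,-.0606,.0518])"
```

```text
clock: 16.7
eef_pos: [0.4319, -0.0606, 0.0517]
orientation: [[1.0, -0.002, 0.001], [-0.002, -1.0, 0.002], [0.001, -0.002, -1.0]]
force: [-2.2, 1.1, 1.2]
gripper_width: 0.0525
t 16.7 pos [ 0.4319 -0.0606  0.0517] w 0.0525 off [-0.0004 -0.     -0.0001] rot [-0.14 -0.04 -0.1 ] F [-2.2  1.1  1.2]
```

Black is touching its pad: force turned upward at z = 0.0517, where 0.0518 was predicted. Releasing.

```bash
python3 -m handwheel '{"hand":[0.054,0.062,0.075,0.085,0.085],"offset":[[0,0,0.0005],[0,0,0.0005],[0,0,0],[0,0,0],[0,0,0]],"rotation":[[0,0,0],[0,0,0],[0,0,0],[0,0,0],[0,0,0]]}' 40
python3 -m handwheel '{"hand":[0.085,0.085,0.085,0.085,0.085],"offset":[[0,0,-0.01],[0,0,-0.03],[0,0,-0.06],[0.01,-0.008,-0.09],[0.03,-0.024,-0.1]],"rotation":[[0,0,0],[0,0,0],[0,0,0],[0,0,0],[0,0,0]]}' 40
python3 -c "
from h import *
goto([.650,.104,.15])"
```

```text
clock: 17.2
eef_pos: [0.4319, -0.0606, 0.0519]
orientation: [[1.0, -0.002, 0.001], [-0.002, -1.0, 0.002], [0.001, -0.002, -1.0]]
force: [0.4, 0.5, -0.2]
gripper_width: 0.0848
clock: 17.7
eef_pos: [0.4632, -0.0376, 0.157]
orientation: [[1.0, -0.004, 0.008], [-0.004, -1.0, 0.001], [0.008, -0.001, -1.0]]
force: [-0.1, 0.1, -0.2]
gripper_width: 0.0848
t 17.7 pos [ 0.4632 -0.0376  0.157 ] w 0.0848 off [ 0.1862 -0.1423  0.0085] rot [-0.05 -0.43 -0.2 ] F [-0.1  0.1 -0.2]
```

```bash
python3 -m handwheel '{"hand":[0.085,0.085,0.085,0.085,0.085],"offset":[[0.034,-0.026,0.003],[0.07,-0.053,0.006],[0.106,-0.081,0.008],[0.142,-0.108,0.008],[0.172,-0.131,0.008]],"rotation":[[0,-0.2,0],[0,-0.4,0],[0,-0.4,0],[0,-0.4,0],[0,-0.4,0]]}' 40
python3 -m handwheel '{"hand":[0.085,0.085,0.085],"offset":[[0.008,-0.006,0],[0.009,-0.007,0],[0.009,-0.007,0]],"rotation":[[0,0,0],[0,0,0],[0,0,0]]}' 40
python3 -c "
from h import *
goto([.650,.104,.033])
f=grab_frame('wrist');cv2.imwrite('pics/w6.png',f['img'][:,:,::-1]);print(proj(f,[[.65,.104,.086]]))"
```

```text
clock: 18.2
eef_pos: [0.6373, 0.0944, 0.1506]
orientation: [[1.0, -0.003, 0.001], [-0.003, -1.0, 0.001], [0.001, -0.001, -1.0]]
force: [-0.1, -1.1, 0.4]
gripper_width: 0.0848
clock: 18.5
eef_pos: [0.6462, 0.1013, 0.1509]
orientation: [[1.0, -0.003, 0.0], [-0.003, -1.0, 0.001], [0.0, -0.001, -1.0]]
force: [-0.7, 0.3, 0.2]
gripper_width: 0.0849
t 18.5 pos [0.6462 0.1013 0.1509] w 0.0849 off [ 0.0038 -0.0027  0.1179] rot [-0.04 -0.03 -0.15] F [-0.7  0.3  0.2]
[[278.29771484 220.40177664]]
```

View pics/w6.png

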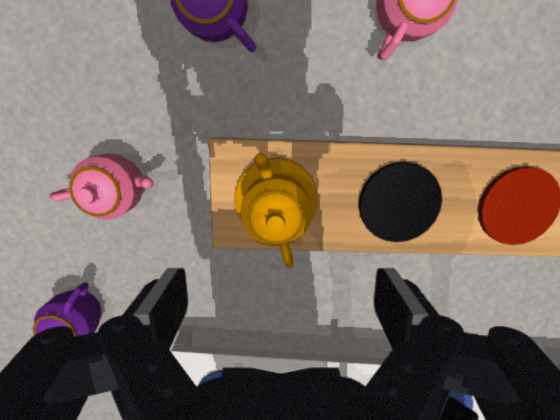

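Yellow's knob is at (275,219), predicted (278,220), so they agree. The pink pot at (105,188) is well clear. Descending.

```bash
python3 -m handwheel '{"hand":[0.085,0.085,0.085,0.085,0.085],"offset":[[0.003,-0.003,0.02],[0.005,-0.004,0.045],[0.005,-0.004,0.075],[0.005,-0.004,0.1],[0.005,-0.004,0.11]],"rotation":[[0,0,0],[0,0,0],[0,0,0],[0,0,0],[0,0,0]]}' 40
python3 -c "
from h import *
goto([.650,.104,.033])"
```

```text
clock: 19.05
eef_pos: [0.6489, 0.1038, 0.0384]
orientation: [[1.0, -0.004, -0.003], [-0.004, -1.0, 0.0], [-0.003, -0.0, -1.0]]
force: [-0.7, -0.9, -1.8]
gripper_width: 0.0848
t 19.05 pos [0.6489 0.1038 0.0384] w 0.0848 off [ 0.0011 -0.0002  0.0054] rot [-0.    0.2  -0.25] F [-0.7 -0.9 -1.8]
```

```bash
python3 -m handwheel '{"hand":[0.085,0.085,0.065,0.05,0.045],"offset":[[0.001,0,0.005],[0.001,0,0.005],[0.001,0,0.005],[0.001,0,0.005],[0.001,0,0.005]],"rotation":[[0,0.2,0],[0,0.2,0],[0,0.2,0],[0,0.2,0],[0,0.2,0]]}' 40
python3 -m handwheel '{"hand":[0.045,0.045,0.045],"offset":[[0,0,0],[0,0,0],[0,0,0]],"rotation":[[0,0,0],[0,0,0],[0,0,0]]}' 40
python3 -m handwheel '{"hand":[0.045,0.045,0.045,0.045,0.045],"offset":[[0,0,-0.01],[0,0,-0.03],[0,0,-0.06],[-0.008,0.01,-0.09],[-0.022,0.027,-0.11]],"rotation":[[0,0,0],[0,0,0],[0,0,0],[0,-0.3,0],[0,-0.4,0]]}' 40
python3 -c "
from h import *
goto([.4227,-.168,.15])"
```

```text
clock: 19.55
eef_pos: [0.651, 0.104, 0.0356]
orientation: [[1.0, -0.004, 0.003], [-0.004, -1.0, 0.0], [0.003, -0.0, -1.0]]
force: [-0.9, -0.2, -0.9]
gripper_width: 0.0524
clock: 19.85
eef_pos: [0.651, 0.104, 0.0356]
orientation: [[1.0, -0.004, 0.003], [-0.004, -1.0, 0.0], [0.003, -0.0, -1.0]]
force: [0.3, 0.5, 0.2]
gripper_width: 0.0523
clock: 20.35
eef_pos: [0.6291, 0.0776, 0.1485]
orientation: [[1.0, -0.003, -0.001], [-0.003, -1.0, 0.001], [-0.001, -0.001, -1.0]]
force: [-0.2, -0.5, -0.5]
gripper_width: 0.0525
t 20.35 pos [0.6291 0.0776 0.1485] w 0.0525 off [-0.2057  0.2462 -0.0015] rot [-0.06  0.05 -0.16] F [-0.2 -0.5 -0.5]
```

```bash
python3 -m handwheel '{"hand":[0.045,0.045,0.045,0.045,0.045],"offset":[[-0.022,0.026,0],[-0.047,0.056,0],[-0.074,0.088,0],[-0.1,0.12,0],[-0.127,0.152,0]],"rotation":[[0,0,0],[0,0,0],[0,0,0],[0,0,0],[0,0,0]]}' 40
python3 -c "
from h import *
goto([.4227,-.168,.15])"
```

```text
clock: 20.85
eef_pos: [0.5005, -0.075, 0.149]
orientation: [[1.0, -0.002, -0.0], [-0.002, -1.0, 0.001], [-0.0, -0.001, -1.0]]
force: [1.0, -0.4, -1.7]
gripper_width: 0.0524
t 20.85 pos [ 0.5005 -0.075   0.149 ] w 0.0524 off [-0.0776  0.0932 -0.001 ] rot [-0.04  0.03 -0.14] F [ 1.  -0.4 -1.7]
```

```bash
python3 -m handwheel '{"hand":[0.045,0.045,0.045,0.045,0.045],"offset":[[-0.027,0.032,0],[-0.052,0.062,0],[-0.07,0.084,0],[-0.077,0.092,0],[-0.077,0.092,0.003]],"rotation":[[0,0,0],[0,0,0],[0,0,0],[0,0,0],[0,0,0]]}' 40
python3 -c "
from h import *
goto([.4227,-.168,.0526])"
```

```text
clock: 21.35
eef_pos: [0.4231, -0.1676, 0.147]
orientation: [[1.0, -0.005, 0.001], [-0.005, -1.0, 0.0], [0.001, -0.0, -1.0]]
force: [-0.1, 0.4, -1.8]
gripper_width: 0.0525
t 21.35 pos [ 0.4231 -0.1676  0.147 ] w 0.0525 off [-0.0005  0.0004  0.0944] rot [-0.   -0.08 -0.26] F [-0.1  0.4 -1.8]
```

```bash
python3 -m handwheel '{"hand":[0.045,0.045,0.045,0.045,0.045],"offset":[[0,0,0.015],[0,0,0.035],[0,0,0.06],[0,0,0.08],[0,0,0.085]],"rotation":[[0,0,0],[0,0,0],[0,0,0],[0,0,0],[0,0,0]]}' 40
python3 -c "
from h import *
goto([.4227,-.168,.0526])"
```

```text
clock: 21.85
eef_pos: [0.422, -0.1656, 0.0579]
orientation: [[1.0, -0.003, -0.004], [-0.003, -1.0, 0.003], [-0.004, -0.003, -1.0]]
force: [0.6, -0.2, -1.7]
gripper_width: 0.0526
t 21.85 pos [ 0.422  -0.1656  0.0579] w 0.0526 off [0.0007 0.0024 0.0053] rot [-0.18  0.24 -0.16] F [ 0.6 -0.2 -1.7]
```

```bash
python3 -m handwheel '{"hand":[0.045,0.045,0.045,0.045,0.045],"offset":[[0.001,0.002,0.001],[0.001,0.002,0.003],[0.001,0.002,0.005],[0.001,0.002,0.0065],[0.001,0.002,0.0065]],"rotation":[[0,0.2,0],[0,0.2,0],[0,0.2,0],[0,0.2,0],[0,0.2,0]]}' 40
python3 -c "
from h import *
goto([.4227,-.168,.0526])"
```

```text
clock: 22.35
eef_pos: [0.4235, -0.1677, 0.0525]
orientation: [[1.0, -0.003, 0.001], [-0.003, -1.0, 0.003], [0.001, -0.003, -1.0]]
force: [0.1, 0.8, 1.9]
gripper_width: 0.0522
t 22.35 pos [ 0.4235 -0.1677  0.0525] w 0.0522 off [-0.0008  0.0003 -0.0001] rot [-0.15 -0.06 -0.16] F [0.1 0.8 1.9]
```

Contact. Releasing, retreating upward, then moving aside to check.

```bash
python3 -m handwheel '{"hand":[0.054,0.062,0.075,0.085,0.085],"offset":[[0,0,0.0005],[0,0,0.0005],[0,0,0],[0,0,0],[0,0,0]],"rotation":[[0,0,0],[0,0,0],[0,0,0],[0,0,0],[0,0,0]]}' 40
python3 -m handwheel '{"hand":[0.085,0.085,0.085,0.085,0.085],"offset":[[0,0,-0.01],[0,0,-0.03],[0,0,-0.06],[0,0.005,-0.09],[0,0.03,-0.11]],"rotation":[[0,0,0],[0,0,0],[0,0,0],[0,0,0],[0,0,0]]}' 40
python3 -m handwheel '{"hand":[0.085,0.085,0.085,0.085,0.085],"offset":[[-0.01,0.04,-0.01],[-0.02,0.08,-0.02],[-0.04,0.12,-0.03],[-0.05,0.16,-0.04],[-0.06,0.19,-0.04]],"rotation":[[0,0,0],[0,0,0],[0,0,0],[0,0,0],[0,0,0]]}' 40
python3 - <<'E'
from h import *
for n in ("top","side"):
    f=grab_frame(n);cv2.imwrite(f'pics/{n}7.png',f['img'][:,:,::-1])
f=grab_frame("top")
cv2.imwrite("pics/top7z.png",cv2.resize(f["img"][240:345,190:450,::-1],None,fx=3,fy=3,interpolation=cv2.INTER_CUBIC))
E
```

```text
clock: 22.85
eef_pos: [0.4236, -0.1677, 0.0525]
orientation: [[1.0, -0.003, 0.001], [-0.003, -1.0, 0.003], [0.001, -0.003, -1.0]]
force: [-0.1, -0.0, 0.1]
gripper_width: 0.0851
clock: 23.35
eef_pos: [0.4242, -0.1973, 0.1661]
orientation: [[1.0, -0.0, 0.005], [-0.0, -1.0, 0.001], [0.005, -0.001, -1.0]]
force: [0.7, -0.6, 0.6]
gripper_width: 0.0849
clock: 23.85
eef_pos: [0.3633, -0.3899, 0.2081]
orientation: [[1.0, -0.001, 0.007], [-0.001, -1.0, -0.002], [0.007, 0.002, -1.0]]
force: [-0.5, 0.1, -0.5]
gripper_width: 0.0847
```

View pics/top7z.png

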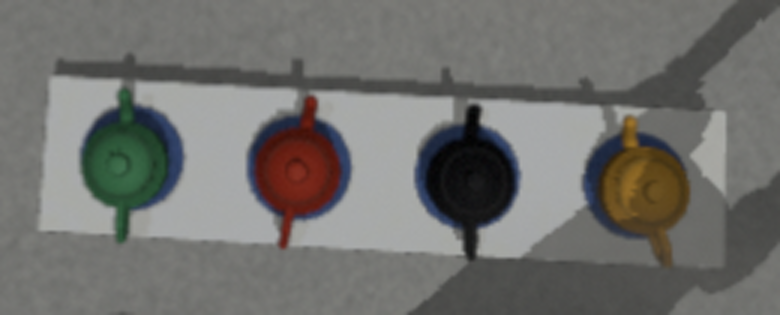

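View pics/side7.png

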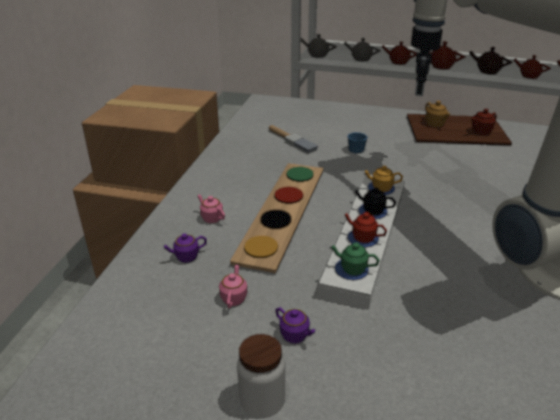

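All four stand upright on pads in the order green, red, black, yellow. I'll check the centring with the knob pixels.

Run:
```python
from h import *
f=grab_frame("top")
z=lambda p:[190+(p[0]+.5)/3-.5,240+(p[1]+.5)/3-.5]
k=ray(f,[z(p) for p in[(119,162),(297,170),(474,180),(654,189)]],.102)[:,:2]
pads=np.array([[.4499,.1526],[.4412,.0452],[.4326,-.0621],[.424,-.1697]])
a=np.radians(-4.67);R=np.array([[np.cos(a),-np.sin(a)],[np.sin(a),np.cos(a)]])
print(k.round(4),((k-pads)@R*1000).round(1));s=state();print(s["clock"],s["force"].round(1),abs(s["qvel"]).max())
```

```text
[[ 0.4477  0.1526]
 [ 0.4403  0.0455]
 [ 0.4315 -0.0601]
 [ 0.423  -0.1673]] [[-2.2 -0.2]
 [-0.9  0.2]
 [-1.2  1.9]
 [-1.2  2.3]]
24.05 [-0.7  0.7 -0.5] 1.8236643273823439
```

All four are within about 2.5 mm of their pad centres. I'll let the arm settle, then hand in.

```bash
python3 -m handwheel '{"hand":[0.085,0.085,0.085],"offset":[[0,0,0],[0,0,0],[0,0,0]],"rotation":[[0,0,0],[0,0,0],[0,0,0]]}'
python3 -c "
from workcell import *
print(finish_job())"
```

```text
clock: 24.35
eef_pos: [0.3642, -0.3866, 0.2059]
orientation: [[1.0, -0.0, 0.005], [-0.0, -1.0, 0.002], [0.005, -0.002, -1.0]]
force: [-0.0, -0.4, 0.5]
gripper_width: 0.0849
the job is handed in; nothing more can be done
None
```

I moved all four pots to the riser in reverse order and handed the job in at about 24 s. From left to right the board held yellow, black, red, green; the riser now holds green, red, black, yellow.

- **Setting down:** I lowered each pot until the wrist force showed light contact (about 1 to 6 N), then let go. Contact came within about 0.2 mm of the expected height each time.
- **Centring:** In the last top view, every pot's knob was within about 2.5 mm of its pad centre, against the 13 mm allowed.
- **Everything else:** The last side view showed all four pots upright and the coasters still in place. The pink and purple pots looked undisturbed, and the gripper was open and well clear.

No check failed. The one disagreement was that the top and side cameras placed the pads 2 to 4 mm apart, so I aimed at the average. The centring figures above use the top camera only.

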